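Push the row of jaw blanks home in the milling fixture and swing the strap shut

TASK

The five aluminium blanks stand in a row in the channel of the milling fixture. With the fingertips, push the row from its tail as one closed-up train until it is fully home against the end stop, and then push the swing strap fully shut behind it. Slide the blanks only, do not lift them, and leave everything else on the bench where it is.

Things in the scene. Friction and masses are not known exactly. Their poses are not given: they have to be found in the camera images.
- fixture: gang-milling fixture bolted to the bench, dark steel base plate 360 x 150 x 20 mm. Origin: centre of its underside, at bench height; +x runs along its channel to the end stop, +y to the left of that, z up. The strap's rest post (14 x 16 mm, top 52 mm above the bench) stands at x = -5 mm, y = -63 mm in this frame.
- channel_floor (a point): point on the channel's centre line, on its floor, 20 mm above the bench, straight above the fixture's origin, axes the same. Side rails at y = 26 to 42 mm either side, x = -160 to +130 mm, stand 15 mm above the floor: the blanks have 1 mm clearance each side and stand 25 mm proud of the rails. The row moves against plain friction, up to about 10 N.
- stop_face (a point): middle of the end stop's flat face, which the first blank must meet: x = +130 mm in the fixture's frame, 40 mm above the bench. The face is 92 mm wide, square to the channel, its top 60 mm above the bench.
- strap (a joint): angle of the swing strap in rad: 0 = fully shut, square across the channel and against its rest post (a rigid stop); grows clockwise seen from above as it opens; pi/2 = strap points along the fixture's -x; starts at 1.6 to 1.95, out of the way. It stays where it is left; about 1 N at its end moves it.
- strap_pivot (a point): upright pivot axis of the strap, at x = -18 mm, y = +60 mm in the fixture's frame, 44 mm above the bench (mid-height of the strap). A pivot screw head stands 12 mm above this point.
- strap_end (a point): on the strap's centre line, 135 mm from its pivot, 5 mm short of its free end. Steel bar 12 mm thick, 38 to 50 mm above the bench. A clamp screw crosses it 60 mm from the pivot: 18 mm wide head reaching 22 mm off the centre line on the outer side, tip 19 mm off it on the inner side; shut, the tip is 4 mm behind a row that is fully home.
- blank_1: solid rectangular aluminium blank, 25 mm along the channel, 50 mm across it, 40 mm high, 0.10 to 0.18 kg; a dark counterbored hole and a keyway show on its flat top (shallow). Origin: centre of its underside; its x axis runs along the channel towards the end stop, z up. First of the row, nearest the end stop. Fully home its origin lies at x = 117.5 mm in the fixture's frame.
- blank_2: solid rectangular aluminium blank, 25 mm along the channel, 50 mm across it, 40 mm high, 0.10 to 0.18 kg; a dark counterbored hole and a keyway show on its flat top (shallow). Origin: centre of its underside; its x axis runs along the channel towards the end stop, z up. Second of the row, touching the first. Fully home its origin lies at x = 92.5 mm in the fixture's frame.
- blank_3: solid rectangular aluminium blank, 25 mm along the channel, 50 mm across it, 40 mm high, 0.10 to 0.18 kg; a dark counterbored hole and a keyway show on its flat top (shallow). Origin: centre of its underside; its x axis runs along the channel towards the end stop, z up. Third of the row, touching the second. Fully home its origin lies at x = 67.5 mm in the fixture's frame.
- blank_4: solid rectangular aluminium blank, 25 mm along the channel, 50 mm across it, 40 mm high, 0.10 to 0.18 kg; a dark counterbored hole and a keyway show on its flat top (shallow). Origin: centre of its underside; its x axis runs along the channel towards the end stop, z up. Fourth of the row, touching the third. Fully home its origin lies at x = 42.5 mm in the fixture's frame.
- blank_5: solid rectangular aluminium blank, 25 mm along the channel, 50 mm across it, 40 mm high, 0.10 to 0.18 kg; a dark counterbored hole and a keyway show on its flat top (shallow). Origin: centre of its underside; its x axis runs along the channel towards the end stop, z up. Last of the row, its tail, touching the fourth: its rear face is free. Fully home its origin lies at x = 17.5 mm in the fixture's frame.
- spare_blank: bystander: a spare blank of the same size standing on the bench beside the fixture; origin centre of underside
- toolholder: bystander: dark steel quick-change lathe toolholder, about 75 x 50 mm, 63 mm high, with a tool shank 135 mm long; origin centre of underside
- spanner: bystander: open spanner 150 mm long lying flat on the bench near the fixture's end stop; origin at its underside near the middle
- centre_big: bystander: bull-nose lathe centre, disc 110 mm across with its taper shank upright, 145 mm high; origin centre of underside
- centre_small: bystander: smaller bull-nose lathe centre, 80 mm across, 115 mm high; origin centre of underside
- oil_bottle: bystander: white oil bottle with red cap, 52 mm across, 130 mm high; origin centre of underside
- hammer: bystander: brass hammer 260 mm long lying on the bench; origin at its underside near the middle
There are look-alikes about, which are no part of the job. What is shaped like the blank_5 but brown or orange is not meant.

How it is judged:
By the outcome, as a careful person would: the job done as asked, in the order asked, and still so for the second after the job is handed in, with the robot touching nothing.
It also fails if it takes over 54 s, if anything falls off the work surface, if the arm or the gripper's body presses on something with over 40 N, if the wrist force passes 120 N, or if a joint passes its speed limit or range.

ROBOT

A 6-joint arm with a two-finger parallel gripper is mounted at the origin on the work surface. World frame = base frame: x ahead of the robot, y to its left, z up, the work surface at z = 0. Lengths are in m, angles in rad, forces in N, time in s.
With the tool pointing down it reaches from about 0.3 to 0.875 m from the base axis. Payload 6.4 kg.
Tool frame: the origin (TCP) lies midway between the tips of the shut fingers; the grasp point (between the pads) lies 19 mm behind it; z points along the fingers, y is the direction in which the jaws open and shut (so a half turn about z gives the same grasp; the last joint's range is limited). The gripper opens to 85 mm and grips with 20 to 120 N. Pads are 22 mm wide; open, the fingers measure 114 mm over their backs; the gripper's body (76 mm by 85 mm) begins 54 mm behind the grasp point. The pads swing forward as they close: fully open they stand 13 mm farther back than shut.
Start: joints at [0.949, 0.181, 1.607, -0, 1.354, -0.206], TCP at [0.232, 0.526, 0.231] pointing down, gripper open.
Joint ranges: [-2.99, 2.99], [-0.89, 2.07], [0.3, 2.58], [-1.14, 4.28], [0, 2.63], [-3.12, 3.12]. Speed limits (rad/s): [2.57, 2.57, 3.01, 3.14, 3.14, 3.14].

INTERFACE

Orientations are given as a unit quaternion [x, y, z, w].
In Python, from station import arm gives the robot as it stands.
- The arm moves only by the tool jog_arm, never from a script. Its argument "increments" is a list of rows, each a list of 7 numbers: the shift along the tool's x, y, z in mm, then the turn, a rotation vector about the tool's x, y, z in degrees, then the opening, from -1 (shut) to 1 (fully open). A call has 1 to 20 rows; each row shifts and turns the pose as measured when the row begins, along the tool's axes as they then stand; what a row does not reach is not made up. A row lasts 1/10 s, in which the tool goes at most 50 mm and 8.59 degrees, less where a joint would pass 70% of its speed; a pose out of reach is approached as far as the arm can. A call with a gripper value outside its range is refused whole. The fingers move at their own pace and stop on an object; the grip force is fixed at half the most. Time passes only in rows, so rows that do not move let the fingers close. It gives the time, the measured TCP pose, the force and the opening at its end, in the units of the state.
- arm.observe(): the state, without advancing time (a new reading comes with each control period).
- arm.get_image(name): name is "side" or "top" or "wrist"; returns (picture, depth): 480x640x3 uint8, red, green, blue; 480x640 float32, m along the optical axis (not along the pixel's ray), 0 where there is no reading.
- arm.get_calibration(name): a dict with "intrinsics" (3x3 intrinsics, pixels), "rvec" (rotation vector, rad) and "tvec" (3), from world to camera coordinates, as OpenCV has them. Camera axes: x right, y down, z forward; pixel columns grow to the right and rows downward; lengths in m; the calibration is good to about 2 mm. A picture is of the moment at which its call begins: read the wrist's pose just before it. get_calibration takes no time and is no camera call; for the wrist camera it gives the pose at the moment of the call.
- arm.close_job(): hands the job in, once; it reports no verdict.
The state is a dict: "time_s": time; "joint_pos": joint angles; "qd": joint speeds; "effort": joint torques, N m; "eef_pos": TCP position; "tcp_rot": TCP orientation; "force": force on the tool from outside, world axes, zero at the start; "torque": the same for the moment, N m; "finger_gap": opening from 0.0 (shut) to 1.0 (fully open).
Only numpy, scipy, OpenCV 4.12 (cv2) and the standard library are available. Lean on these libraries where they do the work, as an engineer would, in place of code of your own. Each camera call takes 0.05 s, during which the arm holds its last target. There are 200 camera calls.

## Working session

There is one attempt and no reset: what is moved stays moved. The work goes in short steps, Python scripts to look and compute and a tool call to move; the robot and the scene stay as the last step left them, time stands still between calls to the robot, and variables do not carry over. Pictures are saved under pics/ and viewed, about 8 in all and at most 12, crops included, and the job is handed in when it is done.

Besides the shell and the picture viewer there is one more tool, called after ">>>" as name(argument=value, ...) on one line, values as JSON. jog_arm: Moves the arm, as the interface text tells. Its arguments: {"type":"object","properties":{"increments":{"type":"array","items":{"type":"array","items":{"type":"number"}}}},"required":["increments"]}

```bash
mkdir -p pics
cat > h.py <<'E'
import numpy as np,cv2
from station import arm
from scipy.spatial.transform import Rotation as R
def grab(n):
    c=arm.get_calibration(n); im,d=arm.get_image(n)
    np.savez(f'/tmp/{n}.npz',im=im,d=d,K=np.array(c['intrinsics']),r=np.array(c['rvec']).ravel(),t=np.array(c['tvec']).ravel())
    return load(n)
def load(n):
    z=np.load(f'/tmp/{n}.npz'); return {k:z[k] for k in z}
def ray(c,uv):
    uv=np.atleast_2d(np.array(uv,float)); M=R.from_rotvec(c['r']).as_matrix()
    d=np.c_[uv,np.ones(len(uv))]@np.linalg.inv(c['K']).T@M
    return -M.T@c['t'],d
def plane(c,uv,z):
    o,d=ray(c,uv); return o+d*((z-o[2])/d[:,2])[:,None]
def pts(c):
    v,u=np.mgrid[:480,:640]; o,d=ray(c,np.c_[u.ravel(),v.ravel()])
    return (o+d*c['d'].reshape(-1,1)).reshape(480,640,3)
def proj(c,P): return cv2.projectPoints(np.atleast_2d(np.array(P,float)),c['r'],c['t'],c['K'],None)[0].reshape(-1,2)
def save(n,im): cv2.imwrite(f'pics/{n}.png',cv2.cvtColor(im,cv2.COLOR_RGB2BGR))
E
python3 - <<'E'
from h import *
for n in('top','side'):
    c=grab(n); save(n,c['im']); print(n,ray(c,[320,240]))
print(arm.observe())
E
```

```text
top (array([ 0.3972915 , -0.01189425,  1.45689233]), array([[ 1.14154662e-01, -1.63120375e-04, -9.93517295e-01]]))
side (array([ 0.48887965, -0.807648  ,  0.62296329]), array([[ 0.06144186,  0.80250931, -0.59358536]]))
{'time_s': 0.1, 'joint_pos': array([ 9.48690814e-01,  1.81470147e-01,  1.60788670e+00,  1.39629006e-05,
        1.35377555e+00, -2.06348742e-01]), 'qd': array([-0.00073157, -0.00069793, -0.00260628,  0.00110349, -0.00035476,
        0.00014217]), 'effort': array([-7.66497706e-04, -4.45879662e+01, -3.52238989e+01, -3.99390237e-04,
        4.24835933e-03, -5.78458548e-05]), 'eef_pos': array([0.23195374, 0.52561756, 0.23048261]), 'tcp_rot': array([ 2.06385842e-01,  9.78470383e-01, -7.02019228e-04, -3.16100359e-04]), 'force': array([-0.01095788,  0.72110189, -0.72096477]), 'torque': array([-0.0088324 ,  0.02348177, -0.0225016 ]), 'finger_gap': 1.0032767656379575}
```

View pics/top.png

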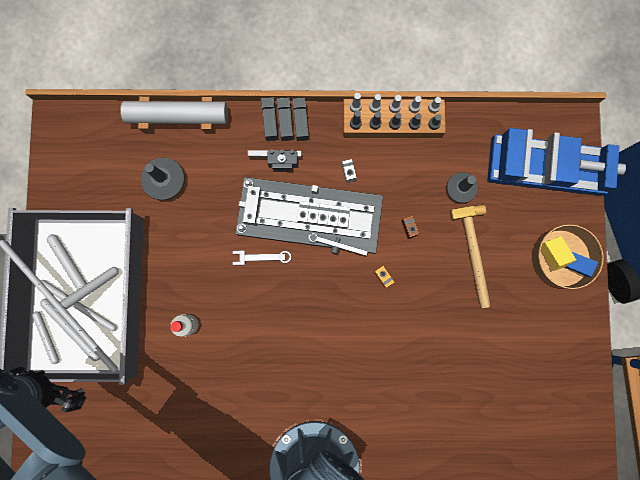

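View pics/side.png

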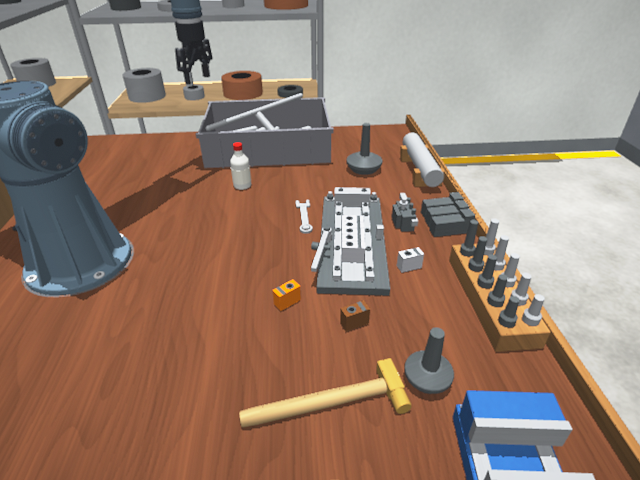

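The top view shows the fixture at about (310,215) with its end stop at the left, (250,205), so fixture +x is roughly world +y. The row of grey blanks is at (302–346, 217). The strap runs from its pivot (314,238) to (367,253).

Things that could be taken for a blank:
- the spare, grey, at (349,170)
- a brown look-alike at (410,226)
- an orange look-alike at (384,276)

I choose the five grey ones in the channel, with the tail at (343,219). Next is a close crop and a rough fixture fit.

Run:
```python
from h import *
c=load('top'); s=load('side')
print(plane(c,[[244,179],[383,196],[375,254],[236,235]],0.02).round(4))
P=pts(c)
# base-plate corners by depth mask
z=P[...,2]; m=((z>0.012)&(P[...,0]>.45)&(P[...,0]<.75)&(abs(P[...,1])<.25)).astype(np.uint8)
n,l,st,ce=cv2.connectedComponentsWithStats(m)
for i in range(1,n):
    if st[i,4]>3000:
        q=P[l==i]; q=q[(q[:,2]<.027)]; r=cv2.minAreaRect(q[:,:2].astype(np.float32)*1000); print(st[i],r,cv2.boxPoints(r).round(1),np.median(q[:,2]))
a=cv2.resize(c['im'][165:270,225:395],None,fx=4.6,fy=4.6,interpolation=cv2.INTER_CUBIC)
save('topcrop',a)
```

```text
[[ 0.7191  0.1836  0.02  ]
 [ 0.6765 -0.173   0.02  ]
 [ 0.5273 -0.1516  0.02  ]
 [ 0.5742  0.2013  0.02  ]]
[ 236  177  147   79 8293] ((629.2382202148438, 14.041336059570312), (363.3312072753906, 154.09828186035156), 82.72653198242188) [[ 529.8 -156.4]
 [ 682.7 -175.9]
 [ 728.7  184.5]
 [ 575.8  204. ]] 0.021139999481739613
```

View pics/topcrop.png

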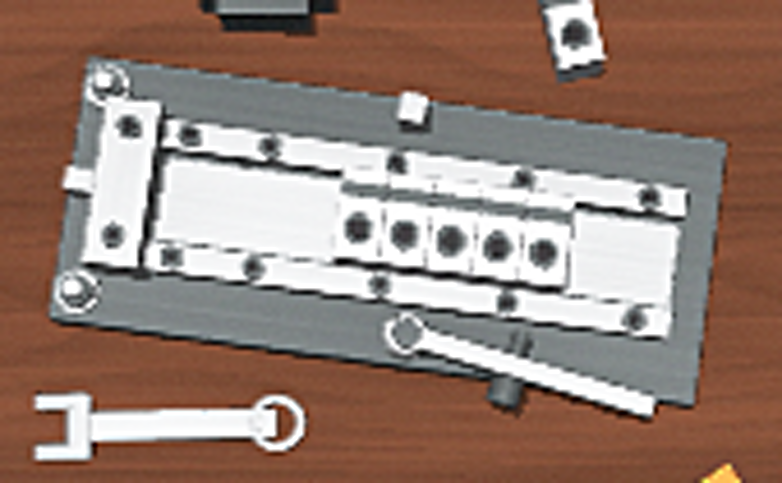

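The crop confirms the choice: five touching grey blanks in the channel, tail face at about crop (570,250). The strap is open, with its screw at (512,375). The plate centre is about (0.626,0.0145), with channel yaw about 82.8°. I'll move above the tail for a wrist look.

>>> jog_arm(increments=[[0,0,-10,0,0,0,-1],[-38,-25,-3,0,0,0,-1],[-38,-25,-3,0,0,0,-1],[-38,-25,-3,0,0,0,-1],[-38,-25,-3,0,0,0,-1],[-38,-25,-3,0,0,0,-1],[-38,-25,-3,0,0,0,-1],[-38,-25,-3,0,0,0,-1],[-38,-25,-3,0,0,0,-1],[-38,-25,-3,0,0,0,-1],[-38,-25,-3,0,0,0,-1],[-38,-25,-3,0,0,0,-1],[-38,-25,-3,0,0,0,-1],[-38,-25,-3,0,0,0,-1],[-38,-25,-3,0,0,0,-1],[-38,-25,-3,0,0,0,-1],[0,0,0,0,0,8.2,-1],[0,0,0,0,0,8.2,-1],[0,0,0,0,0,8.2,-1],[0,0,0,0,0,8.2,-1]])

```text
time_s: 2.1
eef_pos: [0.6174, -0.0727, 0.2992]
tcp_rot: [0.481, 0.877, 0.001, 0.004]
force: [-1.2, 0.2, -0.9]
finger_gap: 0.002
```

>>> jog_arm(increments=[[0,0,0,0,0,8.2,-1],[0,0,0,0,0,8.2,-1],[0,0,0,0,0,8.2,-1],[0,0,0,0,0,8.2,-1],[0,0,0,0,0,8.2,-1],[0,0,0,0,0,0,-1]])

```text
time_s: 2.7
eef_pos: [0.6173, -0.0731, 0.3023]
tcp_rot: [0.768, 0.64, 0.003, 0.003]
force: [0.3, -0.4, 0.2]
finger_gap: -0.003
```

Run:
```python
from h import *
o=arm.observe(); print(o['eef_pos'],R.from_quat(o['tcp_rot']).as_matrix().round(4).tolist(),o['time_s'],o['force'],o['finger_gap'])
c=grab('wrist'); save('wrist1',c['im']); print(ray(c,[320,240]))
```

```text
[ 0.61730822 -0.07311522  0.30229666] [[0.1808, 0.9835, 0.0078], [0.9835, -0.1808, -0.001], [0.0004, 0.0079, -1.0]] 2.7 [ 0.33280812 -0.37679657  0.15765265] -0.0028842450996501034
(array([ 0.62797231, -0.00563531,  0.44322681]), array([[-0.02515071, -0.26117202, -0.96509524]]))
```

View pics/wrist1.png

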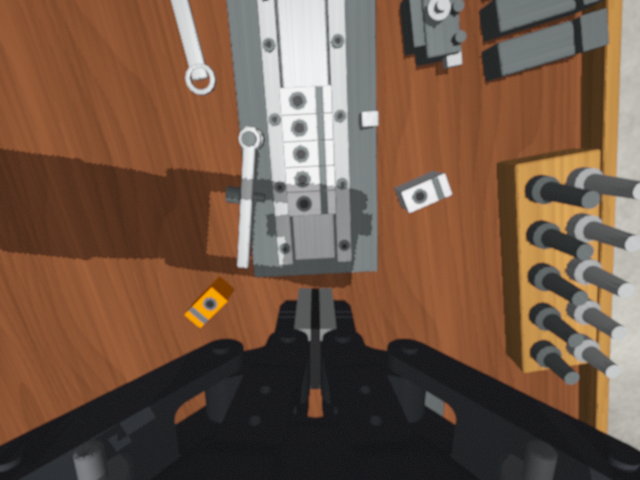

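The wrist view shows the pivot head at (249,138), the rest post top at (370,119) and the plate's rear corners at (254,277) and (377,270). The tail blank's hole is at (304,204) and its rear edge at v≈215. The strap end is at about (243,267).

Run:
```python
from h import *
c=load('wrist');P=pts(c)
names=['pivot','post','plateRL','plateRR']
uv=np.array([[249,138],[370,119],[254,277],[377,270]]);zz=[.056,.052,.02,.02]
F=np.array([[-18,60],[-5,-63],[-180,75],[-180,-75]])/1e3
W=np.array([plane(c,u,z)[0,:2] for u,z in zip(uv,zz)])
for n,u,w in zip(names,uv,W): print(n,w.round(4),'depth pt',np.median(P[u[1]-1:u[1]+2,u[0]-1:u[0]+2].reshape(-1,3),0).round(4))
A=F-F.mean(0);B=W-W.mean(0)
th=np.arctan2((A[:,0]*B[:,1]-A[:,1]*B[:,0]).sum(),(A*B).sum());M=np.array([[np.cos(th),-np.sin(th)],[np.sin(th),np.cos(th)]])
o=W.mean(0)-M@F.mean(0);print('yaw',np.degrees(th),'org',o,'res mm',((F@M.T+o-W)*1e3).round(1).tolist())
# depth clouds in fixture frame
Q=P.copy();Q[...,:2]=(P[...,:2]-o)@M
q=Q.reshape(-1,3);q=q[(abs(q[:,0])<.2)&(abs(q[:,1])<.11)]
b=q[(q[:,2]>.055)&(q[:,2]<.066)&(abs(q[:,1])<.03)&(q[:,0]<.1)];print('blanks x',np.percentile(b[:,0],[.5,99.5]),'y',np.percentile(b[:,1],[1,99]),'z',np.median(b[:,2]))
r=q[(abs(q[:,2]-.035)<.004)&(abs(q[:,1])<.046)&(abs(q[:,1])>.02)];print('rails y',np.percentile(r[:,1],[1,99]),'xmin',np.percentile(r[:,0],.5),np.median(r[:,2]))
s=q[(q[:,2]>.044)&(q[:,2]<.056)&(q[:,1]>.045)&(q[:,0]<-.03)]
print('strap n',len(s),'z',np.median(s[:,2]),'ext',s.min(0),s.max(0));k=np.polyfit(s[:,0],s[:,1],1);print('strap theta',np.pi/2+np.arctan(-k[0]))
g=q[(abs(q[:,2]-.02)<.004)];print('plate',np.percentile(g[:,0],.5),np.percentile(g[:,1],[.5,99.5]))
t=load('top');print('top z-check post',np.median(pts(t)[188:191,314:317].reshape(-1,3),0))
print('top-view blank tail', (plane(t,[[349,226]],.06)[0,:2]-o)@M)
np.savez('/tmp/fix.npz',o=o,M=M,th=th)
```

```text
pivot [0.5667 0.0064] depth pt [0.5665 0.0064 0.0539]
post [0.6889 0.0026] depth pt [0.6893 0.0027 0.0505]
plateRL [ 0.5304 -0.1512] depth pt [ 0.5252 -0.159  -0.0025]
plateRR [ 0.6779 -0.1696] depth pt [ 0.6804 -0.178  -0.0017]
yaw 82.45792783651663 org [0.62780573 0.01707259] res mm [[-0.8, 0.7], [0.7, 1.2], [-0.5, -0.3], [0.6, -1.7]]
blanks x [-0.09785672  0.02634708] y [-0.02346182  0.02538469] z 0.05829092072419895
rails y [-0.04082759  0.04240463] xmin -0.15824709258564013 0.033294150656774046
strap n 1676 z 0.04789755436923865 ext [-0.15567965  0.05057117  0.04405161] [-0.03006502  0.09176189  0.05238443]
strap theta 1.7074393955048452
plate -0.17839390338143232 [-0.10260754  0.07495652]
top z-check post [0.68713468 0.000927   0.05096312]
top-view blank tail [-0.10452831  0.02127471]
```

The fit agrees to about 1.5 mm. Measured heights are post 51, blanks 58, rails 33 and strap 48 mm, against the stated 52, 60, 35 and 50. The row tail is at fixture x ≈ -98 and the strap angle is about 1.71.

```bash
cat >> h.py <<'E'
O=np.array([.6272,.0178]);TH=np.radians(82.5);MF=np.array([[np.cos(TH),-np.sin(TH)],[np.sin(TH),np.cos(TH)]])
def goto(fx,fy,z,yawf=0):  # mm, mm, mm, deg in fixture -> tool-frame shift mm, rotvec deg
    s=arm.observe();Rt=R.from_quat(s['tcp_rot']);p=s['eef_pos']
    tgt=np.r_[O+MF@(np.array([fx,fy])/1e3),z/1e3]
    a=TH+np.radians(yawf);G=np.array([[np.cos(a),np.sin(a),0],[np.sin(a),-np.cos(a),0],[0,0,-1]]).T
    G=np.c_[[np.cos(a),np.sin(a),0],[np.sin(a),-np.cos(a),0],[0,0,-1]]
    print('now fx,fy,z',((p[:2]-O)@MF*1e3).round(1),(p[2]*1e3).round(1),'F',(s['force'][:2]@MF).round(1),s['force'][2].round(1),'t',s['time_s'])
    print('shift mm',(Rt.inv().apply(tgt-p)*1e3).round(1),'rot deg',np.degrees((Rt.inv()*R.from_matrix(G)).as_rotvec()).round(2))
E
python3 -c "
from h import *
goto(-130,0,200)"
```

```text
now fx,fy,z [-91.4  -2.1] 302.3 F [-0.1  0.3] 0.4 t 2.75
shift mm [-38.7  -1.1 102.3] rot deg [ 0.46 -0.01 -2.69]
```

>>> jog_arm(increments=[[0,0,0,0.5,0,-2.7,-1],[-10,-0.5,25,0,0,0,-1],[-10,-0.5,40,0,0,0,-1],[-10,-0.5,40,0,0,0,-1],[-9,-0.5,40,0,0,0,-1],[0,0,40,0,0,0,-1],[0,0,30,0,0,0,-1],[0,0,0,0,0,0,-1]])

```text
time_s: 3.55
eef_pos: [0.6139, -0.1138, 0.086]
tcp_rot: [0.739, 0.673, 0.002, 0.003]
force: [-1.3, 1.2, 0.3]
finger_gap: -0.001
```

```bash
python3 -c "
from h import *
goto(-130,0,35)"
```

```text
now fx,fy,z [-132.2   -4. ] 86.0 F [1.  1.4] 0.3 t 3.55
shift mm [ 2.4 -4.3 51. ] rot deg [0.45 0.08 2.16]
```

>>> jog_arm(increments=[[0,0,0,0.4,0,1.8,-1],[0,0,0,0,0,0,-1],[2,-4,20,0,0,0,-1],[0,0,20,0,0,0,-1],[0,0,9,0,0,0,-1],[0,0,0,0,0,0,-1]])

```text
time_s: 4.15
eef_pos: [0.6187, -0.1138, 0.0485]
tcp_rot: [0.748, 0.663, 0.004, 0.009]
force: [0.4, -0.2, 0.1]
finger_gap: -0.001
```

```bash
python3 -c "
from h import *
goto(-130,0,35)
c=grab('wrist');save('wrist2',c['im'])"
```

```text
now fx,fy,z [-131.6   -8.8] 48.5 F [-0.2 -0.4] 0.1 t 4.15
shift mm [ 1.8 -9.  13.3] rot deg [1.02 0.33 0.63]
```

View pics/wrist2.png

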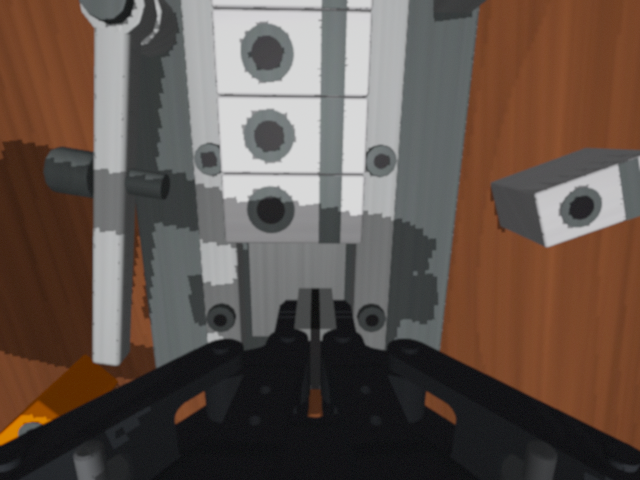

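The finger stands right of the channel's centre, which agrees with the measured fy = -9. The tail face at v≈243 is clear ahead. I'll correct the offset.

>>> jog_arm(increments=[[0,-9,0,0,0,0,-1],[0,0,0,0,0,0,-1],[0,0,0,1,0.3,0.6,-1],[0,0,0,0,0,0,-1],[0,0,0,0,0,0,-1]])

```text
time_s: 4.7
eef_pos: [0.6123, -0.1139, 0.054]
tcp_rot: [0.752, 0.659, 0.001, 0.003]
force: [0.1, 0.6, 0.2]
finger_gap: 0.002
```

```bash
python3 -c "
from h import *
goto(-130,0,35)"
```

```text
now fx,fy,z [-132.5   -2.4] 54.0 F [ 0.6 -0. ] 0.2 t 4.7
shift mm [ 2.5 -2.6 19. ] rot deg [0.39 0.12 0.  ]
```

>>> jog_arm(increments=[[0,-2.5,10,0,0,0,-1],[0,0,9,0.3,0,0,-1],[0,0,0,0,0,0,-1]])

```text
time_s: 5.0
eef_pos: [0.6097, -0.1136, 0.0332]
tcp_rot: [0.752, 0.659, -0.0, 0.001]
force: [-0.4, -0.5, -0.1]
finger_gap: -0.001
```

```bash
python3 -c "
from h import *
goto(-110,0,35)"
```

```text
now fx,fy,z [-132.6    0.2] 33.2 F [-0.5  0.3] -0.1 t 5.0
shift mm [22.6  0.2 -1.8] rot deg [ 0.06  0.12 -0.  ]
```

>>> jog_arm(increments=[[7,0,-0.5,0,0,0,-1],[5,0,0,0,0,0,-1],[4,0,0,0,0,0,-1],[4,0,0,0,0,0,-1],[4,0,0,0,0,0,-1],[4,0,0,0,0,0,-1],[4,0,0,0,0,0,-1],[4,0,0,0,0,0,-1],[4,0,0,0,0,0,-1],[4,0,0,0,0,0,-1]])

```text
time_s: 6.0
eef_pos: [0.6153, -0.0679, 0.0328]
tcp_rot: [0.752, 0.659, -0.002, 0.001]
force: [-0.3, -2.4, -1.0]
finger_gap: 0.002
```

```bash
python3 -c "
from h import *
goto(-6,0,34)"
```

```text
now fx,fy,z [-86.6   0.6] 32.8 F [-2.4 -0. ] -1.0 t 6.0
shift mm [80.6  0.6 -1.6] rot deg [-0.02  0.26 -0.01]
```

>>> jog_arm(increments=[[5,0,-0.3,0,0.1,0,-1],[5,0,-0.3,0,0.1,0,-1],[5,0,0,0,0,0,-1],[5,0,0,0,0,0,-1],[5,0,0,0,0,0,-1],[5,0,0,0,0,0,-1],[5,0,0,0,0,0,-1],[5,0,0,0,0,0,-1],[5,0,0,0,0,0,-1],[5,0,0,0,0,0,-1],[5,0,0,0,0,0,-1],[5,0,0,0,0,0,-1]])

```text
time_s: 7.2
eef_pos: [0.6235, -0.0031, 0.0332]
tcp_rot: [0.752, 0.659, -0.001, -0.0]
force: [-0.8, -3.9, -0.8]
finger_gap: 0.002
```

```bash
python3 -c "
from h import *
goto(-6,0,34)"
```

```text
now fx,fy,z [-21.2   0.9] 33.2 F [-4.   0.3] -0.8 t 7.2
shift mm [15.2  0.9 -0.8] rot deg [-0.05  0.05 -0.01]
```

>>> jog_arm(increments=[[3,0,0,0,0,0,-1],[3,0,0,0,0,0,-1],[2,0,0,0,0,0,-1],[2,0,0,0,0,0,-1],[2,0,0,0,0,0,-1]])

```text
time_s: 7.7
eef_pos: [0.6252, 0.0102, 0.0332]
tcp_rot: [0.752, 0.659, -0.001, -0.0]
force: [-0.6, -3.2, -1.6]
finger_gap: -0.004
```

>>> jog_arm(increments=[[2,0,0,0,0,0,-1],[2,0,0,0,0,0,-1]])

```text
time_s: 7.9
eef_pos: [0.6255, 0.0104, 0.0333]
tcp_rot: [0.752, 0.66, -0.003, 0.002]
force: [-3.0, -12.7, 0.1]
finger_gap: 0.003
```

```bash
python3 -c "
from h import *
goto(-6,0,34)"
```

```text
now fx,fy,z [-7.6  0.7] 33.3 F [-12.9   1.3] 0.1 t 7.9
shift mm [ 1.6  0.7 -0.7] rot deg [-0.07  0.42  0.05]
```

Force rose and motion stopped at the expected place. One firmer press, then retract and look.

>>> jog_arm(increments=[[3,0,0,0,0,0,-1],[3,0,0,0,0,0,-1]])

```text
time_s: 8.1
eef_pos: [0.6255, 0.0102, 0.0334]
tcp_rot: [0.752, 0.66, -0.007, 0.004]
force: [-4.2, -14.3, 1.4]
finger_gap: 0.003
```

>>> jog_arm(increments=[[-3,0,0,0,0,0,-1],[-8,0,0,0,0,0,-1],[-10,0,0,0,0,0,-1],[-10,0,0,0,0,0,-1],[-10,0,0,0,0,0,-1],[0,0,-30,0,0,0,-1],[0,0,-30,0,0,0,-1],[0,0,-30,0,0,0,-1],[0,0,-30,0,0,0,-1],[0,0,0,0,0,0,-1]])

```text
time_s: 9.1
eef_pos: [0.6193, -0.0339, 0.1575]
tcp_rot: [0.753, 0.658, -0.006, 0.002]
force: [0.5, -0.2, 0.0]
finger_gap: -0.0
```

Run:
```python
from h import *
goto(-50,0,150)
c=grab('wrist');save('wrist3',c['im'])
q=pts(c).reshape(-1,3);q[:,:2]=(q[:,:2]-O)@MF
b=q[(q[:,2]>.053)&(q[:,2]<.066)&(abs(q[:,1])<.022)&(q[:,0]<.128)&(q[:,0]>-.1)];print('blanks x',np.percentile(b[:,0],[.5,99.5]))
s=q[(q[:,2]>.044)&(q[:,2]<.056)&(q[:,1]>.045)&(q[:,1]<.12)&(q[:,0]<-.03)&(q[:,0]>-.2)]
k=np.polyfit(s[:,0],s[:,1],1);print('theta',np.pi/2+np.arctan(-k[0]),s.min(0),s.max(0))
```

```text
now fx,fy,z [-52.3   1.1] 157.5 F [-0.1 -0.5] 0.0 t 9.1
shift mm [2.4 1.1 7.5] rot deg [-0.28  0.7  -0.16]
blanks x [0.00378639 0.08965527]
theta 1.7130814234739122 [-0.13263522  0.04996665  0.04400491] [-0.03009379  0.09143801  0.05297117]
```

View pics/wrist3.png

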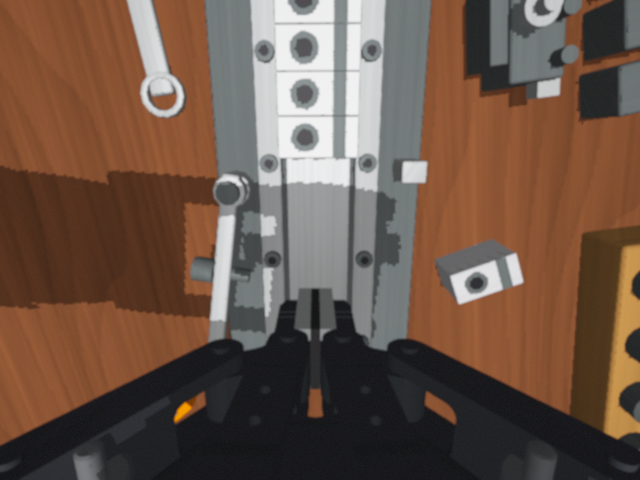

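The tail face is at x≈4–5 (v≈157), so the row is home, and the strap is still at about 1.71. Next I go to the strap's outer side, keeping the orientation.

```bash
cat >> h.py <<'E'
def fing(t,gap=0,r=115):
    h=6+11*abs(np.cos(t))+14.5*abs(np.sin(t))+gap
    return np.array([-18,60])+r*np.array([-np.sin(t),-np.cos(t)])-h*np.array([np.cos(t),-np.sin(t)])
def path(ts):
    W=np.array([fing(t) for t in ts]);print(np.c_[ts,W].round(1).tolist())
    D=np.diff(W,axis=0);print('rows x,y(tool)',np.c_[D[:,0],-D[:,1]].round(1).tolist())
E
python3 - <<'E'
from h import *
p=fing(1.71,10);print(p);goto(p[0],p[1],100)
E
```

```text
[-127.46325003  107.53437017]
now fx,fy,z [-52.3   2.4] 155.2 F [-0.1  0.2] -0.4 t 9.15
shift mm [ -74.8 -104.5   56.9] rot deg [-0.47  0.68 -0.17]
```

>>> jog_arm(increments=[[0,0,0,-0.4,0.6,-0.2,-1],[-12,-17,4,0,0,0,-1],[-15,-21,8,0,0,0,-1],[-15,-21,8,0,0,0,-1],[-15,-21,8,0,0,0,-1],[-15,-21,8,0,0,0,-1],[0,0,8,0,0,0,-1],[0,0,0,0,0,0,-1]])

```text
time_s: 9.95
eef_pos: [0.4977, -0.0924, 0.099]
tcp_rot: [0.752, 0.66, -0.002, -0.007]
force: [0.3, 0.5, 0.2]
finger_gap: -0.002
```

Run:
```python
from h import *
p=fing(1.71,10);goto(p[0],p[1],42)
```

```text
now fx,fy,z [-126.2  114. ] 99.0 F [ 0.5 -0.2] 0.2 t 9.95
shift mm [-1.7  7.2 56.9] rot deg [-0.8  -0.39  0.05]
```

>>> jog_arm(increments=[[0,3,0,-0.7,-0.4,0,-1],[0,2,12,0,0,0,-1],[0,0,15,0,0,0,-1],[0,0,15,0,0,0,-1],[0,0,10,0,0,0,-1],[0,0,3,0,0,0,-1],[0,0,0,0,0,0,-1]])

```text
time_s: 10.65
eef_pos: [0.5076, -0.0915, 0.0398]
tcp_rot: [0.75, 0.661, 0.001, 0.001]
force: [-0.5, 0.3, -0.3]
finger_gap: 0.001
```

Run:
```python
from h import *
p=fing(1.71,10);goto(p[0],p[1],42)
p=fing(1.68);print(p);goto(p[0],p[1],42)
path(np.linspace(1.68,0,19))
```

```text
now fx,fy,z [-124.   104.3] 39.8 F [0.2 0.5] -0.3 t 10.65
shift mm [-3.5 -3.2 -2.2] rot deg [0.15 0.02 0.28]
[-129.95949417   94.01721604]
now fx,fy,z [-124.   104.3] 39.8 F [0.2 0.5] -0.3 t 10.65
shift mm [-6.  10.3 -2.1] rot deg [0.15 0.02 0.28]
[[1.7, -130.0, 94.0], [1.6, -132.7, 82.5], [1.5, -134.3, 72.3], [1.4, -135.1, 62.3], [1.3, -135.0, 52.1], [1.2, -133.9, 41.7], [1.1, -131.9, 31.4], [1.0, -128.9, 21.1], [0.9, -124.8, 11.0], [0.8, -119.7, 1.2], [0.7, -113.7, -8.2], [0.7, -106.6, -17.0], [0.6, -98.6, -25.2], [0.5, -89.7, -32.6], [0.4, -80.0, -39.2], [0.3, -69.6, -44.8], [0.2, -58.5, -49.4], [0.1, -46.9, -52.8], [0.0, -35.0, -55.0]]
rows x,y(tool) [[-2.7, 11.5], [-1.6, 10.2], [-0.8, 10.1], [0.1, 10.2], [1.1, 10.3], [2.0, 10.4], [3.0, 10.3], [4.1, 10.1], [5.1, 9.8], [6.1, 9.4], [7.1, 8.8], [8.0, 8.2], [8.9, 7.4], [9.7, 6.6], [10.4, 5.6], [11.1, 4.5], [11.6, 3.4], [11.9, 2.2]]
```

>>> jog_arm(increments=[[-3,5,-1,0,0,0.2,-1],[-3,5,-1,0,0,0,-1],[-2.5,9,0,0,0,0,-1],[-1.5,10,0,0,0,0,-1],[-1,10,0,0,0,0,-1],[0,10,0,0,0,0,-1]])

```text
time_s: 11.25
eef_pos: [0.5591, -0.1104, 0.0441]
tcp_rot: [0.752, 0.66, 0.001, 0.002]
force: [-0.8, 0.7, -0.8]
finger_gap: -0.001
```

Run:
```python
from h import *
p=fing(1.2);print(p);goto(p[0],p[1],42)
```

```text
[-133.70008404   40.23224468]
now fx,fy,z [-136.    50.8] 44.1 F [0.6 0.9] -0.8 t 11.25
shift mm [ 2.3 10.5  2.1] rot deg [0.25 0.04 0.05]
```

>>> jog_arm(increments=[[1.5,10,1,0.2,0,0,-1],[2,10,1,0,0,0,-1],[3,10,0,0,0,0,-1],[4,10,0,0,0,0,-1],[5,10,0,0,0,0,-1]])

```text
time_s: 11.75
eef_pos: [0.6165, -0.1007, 0.0434]
tcp_rot: [0.752, 0.66, 0.001, 0.0]
force: [-1.6, 0.8, 1.3]
finger_gap: 0.001
```

Run:
```python
from h import *
p=fing(.7);print(p);goto(p[0],p[1],42)
```

```text
[-110.25341698  -12.65383369]
now fx,fy,z [-118.9   -4.9] 43.4 F [0.5 1.7] 1.3 t 11.75
shift mm [8.6 7.8 1.5] rot deg [ 0.1  -0.05  0.03]
```

>>> jog_arm(increments=[[8,7.5,0.5,0,0,0,-1],[8,8,0.5,0,0,0,-1],[8,7,0,0,0,0,-1],[9,7,0,0,0,0,-1],[9,6,0,0,0,0,-1]])

```text
time_s: 12.25
eef_pos: [0.6613, -0.0614, 0.042]
tcp_rot: [0.752, 0.659, 0.001, 0.001]
force: [-1.5, -1.1, 0.1]
finger_gap: -0.006
```

Run:
```python
from h import *
for t in(.4,.3,.15):
    p=fing(t);print(t,p);goto(p[0],p[1],42)
```

```text
0.4 [-82.84219389 -37.4411694 ]
now fx,fy,z [-74.1 -44.1] 42.0 F [-1.3  1.4] 0.1 t 12.25
shift mm [-8.7 -6.7 -0.1] rot deg [0.11 0.01 0.01]
0.3 [-71.84984651 -43.71872461]
now fx,fy,z [-74.1 -44.1] 42.0 F [-1.3  1.4] 0.1 t 12.25
shift mm [ 2.3 -0.4 -0. ] rot deg [0.11 0.01 0.01]
0.15 [-54.01488389 -50.86287358]
now fx,fy,z [-74.1 -44.1] 42.0 F [-1.3  1.4] 0.1 t 12.25
shift mm [20.1  6.7 -0. ] rot deg [0.11 0.01 0.01]
```

>>> jog_arm(increments=[[9,4,0,0,0,0,-1],[9,3,0,0,0,0,-1],[7,2,0,0,0,0,-1],[4,1,0,0,0,0,-1],[2,0,0,0,0,0,-1],[2,0,0,0,0,0,-1],[2,0,0,0,0,0,-1]])

```text
time_s: 12.95
eef_pos: [0.6775, -0.0254, 0.0418]
tcp_rot: [0.751, 0.66, -0.0, 0.002]
force: [-1.7, -10.5, -0.8]
finger_gap: 0.0
```

Run:
```python
from h import *
goto(-36.6,-55,42)
```

```text
now fx,fy,z [-36.2 -55.5] 41.8 F [-10.7   0.3] -0.8 t 12.95
shift mm [-0.4 -0.5 -0.2] rot deg [0.15 0.17 0.11]
```

Hard stop reached at the predicted place with 10.7 N. One more press, then back off, lift and check.

>>> jog_arm(increments=[[3,0,0,0,0,0,-1],[3,0,0,0,0,0,-1]])

```text
time_s: 13.15
eef_pos: [0.6775, -0.0254, 0.0419]
tcp_rot: [0.752, 0.66, -0.004, 0.005]
force: [-2.0, -9.3, -0.9]
finger_gap: 0.0
```

>>> jog_arm(increments=[[-3,0,0,0,0,0,-1],[-8,0,-3,0,0,0,-1],[-12,0,-5,0,0,0,-1],[-12,0,-10,0,0,0,-1],[0,0,-35,0,0,0,-1],[0,0,-40,0,0,0,-1],[0,0,-40,0,0,0,-1],[0,0,-40,0,0,0,-1],[0,0,-20,0,0,0,-1],[-25,0,0,0,0,0,-1],[-25,0,0,0,0,0,-1],[0,0,0,0,0,0,-1]])

```text
time_s: 14.35
eef_pos: [0.6653, -0.1194, 0.255]
tcp_rot: [0.753, 0.658, -0.0, 0.009]
force: [-0.4, 0.6, -0.5]
finger_gap: -0.003
```

Run:
```python
from h import *
goto(-100,-55,200)
c=grab('wrist');t0=load('top');t=grab('top')
q=pts(c).reshape(-1,3);q[:,:2]=(q[:,:2]-O)@MF
b=q[(q[:,2]>.053)&(q[:,2]<.066)&(abs(q[:,1])<.022)&(q[:,0]<.128)&(q[:,0]>-.01)];print('blanks x',np.percentile(b[:,0],[.5,99.5]))
s=q[(q[:,2]>.043)&(q[:,2]<.055)&(q[:,1]<.045)&(q[:,1]>-.055)&(q[:,0]<-.008)&(q[:,0]>-.032)]
s=s[abs(s[:,1])>0.018]
print(len(s),s[:,0].mean());k=np.polyfit(s[:,1],s[:,0],1);print('theta',-np.arctan(-k[0]),k)
a=np.vstack([cv2.resize(c['im'][0:300],(560,262)),cv2.resize(t['im'][140:290,160:480],(700,328))[:,:560]]);save('final',a)
```

```text
now fx,fy,z [-131.1  -55.7] 255.0 F [0.6 0.4] -0.5 t 14.35
shift mm [31.7 -1.5 54.6] rot deg [ 0.72  0.66 -0.2 ]
blanks x [0.00354522 0.04078022]
1116 -0.019510824934670296
theta -0.0013879216239864641 [-0.00138792 -0.01952165]
```

View pics/final.png

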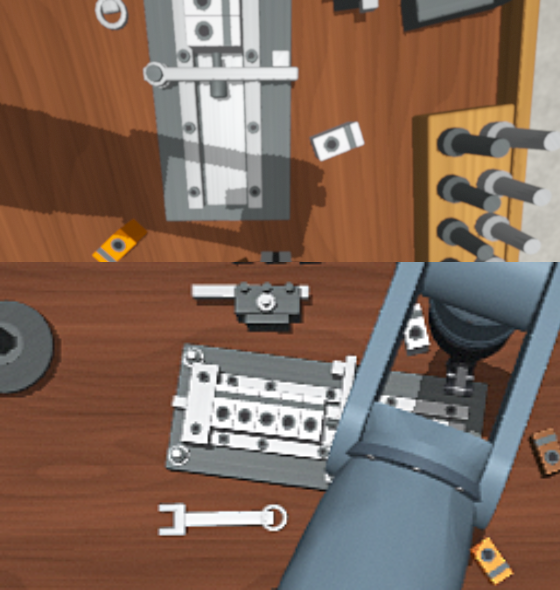

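The final picture shows the five blanks closed up against the stop, from (213,412) to (322,427), and the strap square across and against the post at (282,60).

```bash
python3 -c "
from h import *
print(arm.observe()['force']);print(arm.close_job())"
```

```text
[-0.03155281 -0.57568994 -0.30325265]
the job is handed in; nothing more can be done
None
```

I pushed the five blanks from the tail with shut fingertips until the row was home against the end stop. I then swung the strap shut onto its rest post, backed off clear and handed the job in at about 14.5 s.

- **Row:** it slid at 2–4 N, and the force rose to about 15 N with no further motion once it met the stop. In the last view, depth puts the tail face at fixture x ≈ 3.5–4 mm, against 5 mm nominal; that is within the roughly 1.5 mm fixture fit. The top picture shows the row closed up on the stop.
- **Strap:** it met a firm stop at about 10 N where predicted. The measured angle afterwards is -0.001 rad, and the picture shows it against the post.
- **Bystanders:** the spare blank, toolholder, spanner and the two coloured look-alikes looked undisturbed in the last views, judged by eye only. The hammer, the small lathe centre and the oil bottle were outside the final crops and I did not check them again. The arm's path stayed clear of them.
- **Disagreements:** measured heights came out 1–2 mm under those stated. Single jog rows drifted by a few millimetres and up to about 5° of yaw in free space, which I corrected before contact.

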